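# Find the thread turntable with the dragging bearing

### The arm

A 6-joint arm with a two-finger parallel gripper is mounted at the origin on the work surface. World frame = base frame: x ahead of the robot, y to its left, z up, the work surface at z = 0. Lengths are in m, angles in rad, forces in N, time in s.
With the tool pointing down it reaches from about 0.425 to 0.95 m from the base axis. Payload 3.5 kg.
Tool frame: the origin (TCP) lies midway between the tips of the shut fingers; the grasp point (between the pads) lies behind it (manip.grasp_offset is the z of the grasp point in the tool frame, in m); z points along the fingers, y is the line along which they close (so a half turn about z gives the same grasp; the last joint's range is limited). The gripper opens to 85 mm and grips with 20 to 120 N. Pads are 22 mm wide; open, the fingers measure 114 mm over their backs; the gripper's body (76 mm by 85 mm) begins 54 mm behind the grasp point. The pads swing forward as they close: fully open they stand 13 mm farther back than shut.
Start: joints at [-1.344, 0.286, 1.577, -0, 1.279, -0.15], TCP at [0.248, -0.628, 0.231] pointing down, gripper open.
Joint ranges: [-2.77, 2.77], [-0.9, 2.22], [0.21, 2.48], [-1.53, 4.67], [0.24, 2.81], [-2.84, 2.84]. Speed limits (rad/s): [2.79, 2.79, 3.14, 3.14, 3.14, 3.14].

### API

Orientations are given as a rotation vector (axis times angle).
In Python, from bench import manip, optics, order gives the robot as it stands. The module is installed in compiled form; this text tells all that it offers.
- The arm moves only by the tool jog_arm, never from a script. Its argument "deltas" is a list of rows, each a list of 6 numbers: the shift along the tool's x, y, z in cm, then the turn, a rotation vector about the tool's x, y, z in degrees. In form: [[tx, ty, tz, wx, wy, wz], ...]. A call has 1 to 8 rows; each row shifts and turns the commanded pose from where the row before left it, along the tool's axes as they then stand; what a row does not reach is not made up. A row lasts 1/8 s, in which the tool goes at most 62.5 mm and 10.7 degrees, less where a joint would pass 70% of its speed; a pose out of reach is approached as far as the arm can. A call is refused whole if a number of a shift passes 6.25 or a number of a turn 10.7, either way. A call with a gripper value outside its range is refused whole. "claw" is the opening, from 0 (shut) to 1 (fully open), set as the call begins (left out, the last holds). The fingers move at their own pace and stop on an object; "newtons" is the grip in N (left out, the last holds). Time passes only in rows, so rows that do not move let the fingers close. It gives the time, the measured TCP pose, the force and the opening at its end, in the units of the state.
- manip.sense(): the state, without advancing time (a new reading comes with each control period).
- optics.capture(name): name is "scene" or "top" or "wrist"; returns a dict with "color" (480x640x3 uint8, blue, green, red), "intrinsics" (3x3 intrinsics, pixels), "D" ([k1, k2, p1, p2, k3] as OpenCV has them; the pictures are not rectified), "view" (4x4, takes a point from world to camera coordinates); the wrist camera has in their place "tool_from_camera" (4x4, takes a point from camera to tool coordinates, whose origin is the TCP and whose axes are the flange's). Camera axes: x right, y down, z forward; pixel columns grow to the right and rows downward; lengths in m; the calibration is good to about 2 mm. A picture is of the moment at which its call begins: read the wrist's pose just before it. There is no depth.
- order.finish_job(): hands the job in, once; it reports no verdict.
The state is a dict: "time_s": time; "q": joint angles; "qvel": joint speeds; "tau": joint torques, N m; "tool_pos": TCP position; "tool_rot": TCP orientation; "contact_force": force on the tool from outside, world axes, zero at the start; "wrist_torque": the same for the moment, N m; "finger_gap": opening from 0.0 (shut) to 1.0 (fully open).
Only numpy, scipy, OpenCV 4.12 (cv2) and the standard library are available. Lean on these libraries where they do the work, as an engineer would, in place of code of your own. Each camera call takes 0.05 s, during which the arm holds its last target. There are 200 camera calls.

### The job

One of the three thread turntables has a bad bearing that drags; the other two turn freely. Find it by feel with light sideways pushes on the red pins (do not grip them): first turn each good one at least a quarter turn from where it stood and leave it so, but never force the one that resists past a sixth of a turn. Then lift the dragging one out by its spindle and set it down gently, upright, near the middle of the red tray; the good ones stay in their nests, and cone, oil bottle and screwdriver are left alone.

Things in the scene. Friction and masses are not known exactly. Their poses are not given: they have to be found in the camera images.
- unit_a: One of three look-alike turntables (which one drags is hidden); loose, about 0.9 kg. Grey square steel base 90 x 90 x 16 mm; white disc 86 mm dia, 18 to 26 mm above the underside, turns on the vertical axis with its steel spindle (12 mm dia, on the axis, top at 71 mm; lift by it). Origin: centre of base underside, 4 mm above the bench in its blue nest; z up; its red pin starts on the +x side.
- pin_a: Red drive pin on this turntable's disc, upright, 10 mm dia, 30 mm tall, its axis 36 mm from the spindle's axis: push it round sideways with a finger to turn the disc. Rubber-mounted: gives 0.7 mm per N along the turn and springs back. Weak: a hard knock or squeeze (20 N) is too much. Origin: the pin's foot on the disc top, 30 mm above the bench while in the nest; z up, x outward from the spindle.
- disc_a (a joint): Turn of this disc on its base, rad, 0 at the start, growing anticlockwise seen from above, no end stops. A free bearing needs under 0.5 N at the pin, the dragging one about 5 N all the way round. It stays where it is left.
- nest_a: Blue square nest fixed to the bench, 107 mm outside, 93 mm inside, floor 4 mm thick, rim 14 mm above the bench; keeps this turntable's base from turning, 1.5 mm play a side. Origin: centre of its underside on the bench, x and y along its sides.
- unit_b: One of three look-alike turntables (which one drags is hidden); loose, about 0.9 kg. Grey square steel base 90 x 90 x 16 mm; white disc 86 mm dia, 18 to 26 mm above the underside, turns on the vertical axis with its steel spindle (12 mm dia, on the axis, top at 71 mm; lift by it). Origin: centre of base underside, 4 mm above the bench in its blue nest; z up; its red pin starts on the +x side.
- pin_b: Red drive pin on this turntable's disc, upright, 10 mm dia, 30 mm tall, its axis 36 mm from the spindle's axis: push it round sideways with a finger to turn the disc. Rubber-mounted: gives 0.7 mm per N along the turn and springs back. Weak: a hard knock or squeeze (20 N) is too much. Origin: the pin's foot on the disc top, 30 mm above the bench while in the nest; z up, x outward from the spindle.
- disc_b (a joint): Turn of this disc on its base, rad, 0 at the start, growing anticlockwise seen from above, no end stops. A free bearing needs under 0.5 N at the pin, the dragging one about 5 N all the way round. It stays where it is left.
- nest_b: Blue square nest fixed to the bench, 107 mm outside, 93 mm inside, floor 4 mm thick, rim 14 mm above the bench; keeps this turntable's base from turning, 1.5 mm play a side. Origin: centre of its underside on the bench, x and y along its sides.
- unit_c: One of three look-alike turntables (which one drags is hidden); loose, about 0.9 kg. Grey square steel base 90 x 90 x 16 mm; white disc 86 mm dia, 18 to 26 mm above the underside, turns on the vertical axis with its steel spindle (12 mm dia, on the axis, top at 71 mm; lift by it). Origin: centre of base underside, 4 mm above the bench in its blue nest; z up; its red pin starts on the +x side.
- pin_c: Red drive pin on this turntable's disc, upright, 10 mm dia, 30 mm tall, its axis 36 mm from the spindle's axis: push it round sideways with a finger to turn the disc. Rubber-mounted: gives 0.7 mm per N along the turn and springs back. Weak: a hard knock or squeeze (20 N) is too much. Origin: the pin's foot on the disc top, 30 mm above the bench while in the nest; z up, x outward from the spindle.
- disc_c (a joint): Turn of this disc on its base, rad, 0 at the start, growing anticlockwise seen from above, no end stops. A free bearing needs under 0.5 N at the pin, the dragging one about 5 N all the way round. It stays where it is left.
- nest_c: Blue square nest fixed to the bench, 107 mm outside, 93 mm inside, floor 4 mm thick, rim 14 mm above the bench; keeps this turntable's base from turning, 1.5 mm play a side. Origin: centre of its underside on the bench, x and y along its sides.
- tray: Red open reject tray fixed to the bench, 150 x 150 mm outside, 30 mm high, walls and floor 5 mm thick. Origin: centre of its underside on the bench, x and y along its sides.
- cone: Bystander: red thread cone, 72 mm dia at the foot, 145 mm tall, loose. Origin: centre of its underside.
- oil: Bystander: amber oil bottle, 48 mm dia, 110 mm tall, loose. Origin: centre of its underside.
- driver: Bystander: screwdriver lying on the bench, loose. Origin: its underside near mid-length, x towards the tip.
Mind the look-alikes: they are no part of the job. Of the things that look like the tray, take the one that is nearest to the robot's base at the start.

How it is judged:
On the way, in this order (a step that is already met when the one before it is completed fails the run):
1. two turntables have been turned at least a quarter turn from their starts, all three still in their nests ((((value of joint disc_b above 1.5 rad or value of joint disc_b below -1.5 rad) and (value of joint disc_c above 1.5 rad or value of joint disc_c below -1.5 rad)) or ((value of joint disc_a above 1.5 rad or value of joint disc_a below -1.5 rad) and (value of joint disc_c above 1.5 rad or value of joint disc_c below -1.5 rad)) or ((value of joint disc_a above 1.5 rad or value of joint disc_a below -1.5 rad) and (value of joint disc_b above 1.5 rad or value of joint disc_b below -1.5 rad))) and horizontal distance between unit_a and nest_a below 0.008 m and z of unit_a in the frame of nest_a below 0.008 m and angle between each of unit_a, unit_b, unit_c's own z axis and vertical below 0.06 rad and horizontal distance between unit_b and nest_b below 0.008 m and z of unit_b in the frame of nest_b below 0.008 m and horizontal distance between unit_c and nest_c below 0.008 m and z of unit_c in the frame of nest_c below 0.008 m), for 0.2 s.
2. the remaining turntable is lifted clear of its nest ((z of unit_a in the frame of nest_a above 0.03 m or z of unit_b in the frame of nest_b above 0.03 m or z of unit_c in the frame of nest_c above 0.03 m)), for 0.1 s.
At the end, for the whole second after the job is handed in: The dragging turntable stands upright (within 0.06 rad) and flat on the red tray's floor, its centre within 35 mm of the tray's centre along each side, at rest; the two freely turning ones stand in their nests, each turned at least a quarter turn (1.5 rad) from its start (((x of unit_a in the frame of tray between -0.035 and 0.035 m and y of unit_a in the frame of tray between -0.035 and 0.035 m and z of unit_a in the frame of tray below 0.01 m and angle between each of unit_a, unit_b, unit_c's own z axis and vertical below 0.06 rad and horizontal distance between unit_b and nest_b below 0.008 m and z of unit_b in the frame of nest_b below 0.008 m and (value of joint disc_b above 1.5 rad or value of joint disc_b below -1.5 rad) and horizontal distance between unit_c and nest_c below 0.008 m and z of unit_c in the frame of nest_c below 0.008 m and (value of joint disc_c above 1.5 rad or value of joint disc_c below -1.5 rad)) or (x of unit_b in the frame of tray between -0.035 and 0.035 m and y of unit_b in the frame of tray between -0.035 and 0.035 m and z of unit_b in the frame of tray below 0.01 m and angle between each of unit_b, unit_a, unit_c's own z axis and vertical below 0.06 rad and horizontal distance between unit_a and nest_a below 0.008 m and z of unit_a in the frame of nest_a below 0.008 m and (value of joint disc_a above 1.5 rad or value of joint disc_a below -1.5 rad) and horizontal distance between unit_c and nest_c below 0.008 m and z of unit_c in the frame of nest_c below 0.008 m and (value of joint disc_c above 1.5 rad or value of joint disc_c below -1.5 rad)) or (x of unit_c in the frame of tray between -0.035 and 0.035 m and y of unit_c in the frame of tray between -0.035 and 0.035 m and z of unit_c in the frame of tray below 0.01 m and angle between each of unit_c, unit_a, unit_b's own z axis and vertical below 0.06 rad and horizontal distance between unit_a and nest_a below 0.008 m and z of unit_a in the frame of nest_a below 0.008 m and (value of joint disc_a above 1.5 rad or value of joint disc_a below -1.5 rad) and horizontal distance between unit_b and nest_b below 0.008 m and z of unit_b in the frame of nest_b below 0.008 m and (value of joint disc_b above 1.5 rad or value of joint disc_b below -1.5 rad))) and linear speed of each of unit_a, unit_b, unit_c below 0.02 m/s); the robot touches nothing.
It fails at once if a turntable is forced: pressed or gripped with more than 3.5 N while turned more than a sixth of a turn from its start (((value of joint disc_a above 1.05 rad or value of joint disc_a below -1.05 rad) and contact force between any of the fingers, the arm and unit_a above 3.5 N) or ((value of joint disc_b above 1.05 rad or value of joint disc_b below -1.05 rad) and contact force between any of the fingers, the arm and unit_b above 3.5 N) or ((value of joint disc_c above 1.05 rad or value of joint disc_c below -1.05 rad) and contact force between any of the fingers, the arm and unit_c above 3.5 N)).
It fails at once if a red drive pin is knocked, squeezed or pushed with more than 18 N (contact force between anything else and pin_a above 18 N or contact force between anything else and pin_b above 18 N or contact force between anything else and pin_c above 18 N).
It fails at once if a turntable that turned freely is taken out of its nest (((value of joint disc_a above 1.5 rad or value of joint disc_a below -1.5 rad) and z of unit_a in the frame of nest_a above 0.02 m) or ((value of joint disc_b above 1.5 rad or value of joint disc_b below -1.5 rad) and z of unit_b in the frame of nest_b above 0.02 m) or ((value of joint disc_c above 1.5 rad or value of joint disc_c below -1.5 rad) and z of unit_c in the frame of nest_c above 0.02 m)).
It fails at once if a turntable is dropped or pressed hard into the tray (over 45 N) (contact force between any of unit_a, unit_b, unit_c and tray above 45 N).
It fails at once if the thread cone, the oil bottle or the screwdriver is moved by more than 20 mm (distance of any of cone, oil, driver from where it was at the start of the episode above 0.02 m).
It also fails if it takes over 72 s, if anything falls off the work surface, if the arm or the gripper's body presses on something with over 40 N, if the wrist force passes 120 N, or if a joint passes its speed limit or range.

## Working session

There is one attempt and no reset: what is moved stays moved. The work goes in short steps, Python scripts to look and compute and a tool call to move; the robot and the scene stay as the last step left them, time stands still between calls to the robot, and variables do not carry over. Pictures are saved under pics/ and viewed, on a budget of 10 in all, crops included, one or two more only if the job needs it, and the job is handed in when it is done.

Besides the shell and the picture viewer there is one more tool, called after "Call:" by a JSON object that holds its "name" and its "arguments", one argument or row to a line. jog_arm: Moves the arm, as the interface text tells. Its arguments: {"type":"object","properties":{"deltas":{"type":"array"},"claw":{"type":"number"},"newtons":{"type":"number"}},"required":["deltas"]}

```bash
mkdir -p pics
python3 - <<'E'
from bench import manip, optics
import cv2,numpy as np
print(manip.sense(), manip.grasp_offset)
for n in ("scene","top"):
    c=optics.capture(n); cv2.imwrite(f"pics/{n}0.png",c["color"]); np.savez(f"{n}0.npz",**c); print(n,c["intrinsics"],c["D"],c["view"])
E
```

```text
{'time_s': 0.0, 'q': array([-1.34398953e+00,  2.87178552e-01,  1.57817053e+00,  1.14680344e-05,
        1.27858022e+00, -1.49985092e-01]), 'qvel': array([-0.00199088,  0.00027919,  0.000533  , -0.00121496, -0.00120809,
       -0.00077362]), 'tau': array([-2.92915893e-04, -4.05988312e+01, -2.92622244e+01, -2.15393629e-04,
        5.89878924e-03, -6.73389025e-06]), 'tool_pos': array([ 0.24825089, -0.62699346,  0.22994208]), 'tool_rot': array([-3.08371198e+00, -5.87925871e-01,  1.23625191e-04]), 'contact_force': array([0.64601594, 0.05600303, 0.04722124]), 'wrist_torque': array([-0.00133063,  0.0353215 , -0.05200691]), 'finger_gap': 1.000881689689455} -0.0187
scene [[549.10716134   0.         320.94592919]
 [  0.         549.10716134 233.82508671]
 [  0.           0.           1.        ]] [-0.14981486  0.          0.          0.          0.        ] [[ 0.20962284  0.97775766 -0.00694456 -0.18342869]
 [ 0.67542067 -0.14993263 -0.72202986 -0.31460441]
 [-0.70701144  0.14666346 -0.69182704  1.83180496]
 [ 0.          0.          0.          1.        ]]
top [[463.26060959   0.         326.78118818]
 [  0.         463.26060959 245.14037902]
 [  0.           0.           1.        ]] [-0.05843602  0.          0.          0.          0.        ] [[ 0.08601723 -0.99628183  0.00485397  0.06015452]
 [-0.9738791  -0.08510866 -0.21051368  0.54931923]
 [ 0.21014407  0.01338062 -0.97757886  0.98842538]
 [ 0.          0.          0.          1.        ]]
```

View pics/top0.png

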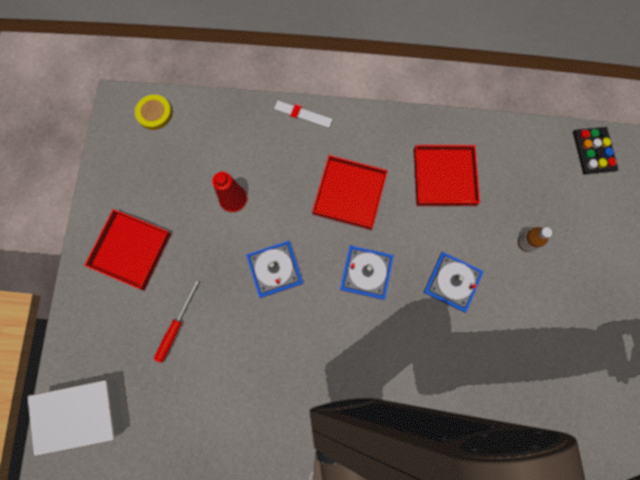

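View pics/scene0.png

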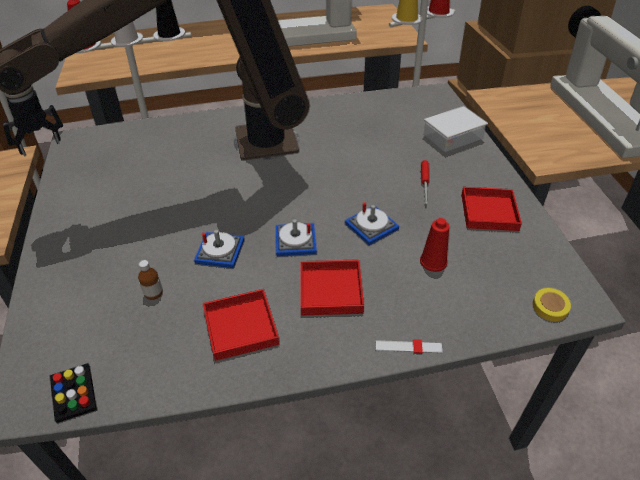

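Top view: nests are at (274,268), (367,271) and (456,281), with pins at (278,281), (352,266) and (473,287). The red tray candidates are at (129,249), (350,192) and (446,175). I'll measure which tray is nearest the base.

```bash
cat > h.py <<'E'
import cv2,numpy as np
from scipy.spatial.transform import Rotation as R
def ray(c,uv,z,V=None):
    "pixel -> world point on plane z; V = world->camera"
    V=c["view"] if V is None else V
    p=cv2.undistortPoints(np.float64(uv).reshape(-1,1,2),c["intrinsics"],c["D"]).reshape(-1,2)
    d=np.c_[p,np.ones(len(p))]@V[:3,:3]; o=-V[:3,:3].T@V[:3,3]
    return o+d*((z-o[2])/d[:,2])[:,None]
def wristV(c,s):
    T=np.eye(4);T[:3,:3]=R.from_rotvec(s["tool_rot"]).as_matrix();T[:3,3]=s["tool_pos"]
    return np.linalg.inv(T@c["tool_from_camera"])
def blobs(m,amin,amax=1e9):
    cs,_=cv2.findContours(m.astype(np.uint8),cv2.RETR_EXTERNAL,cv2.CHAIN_APPROX_NONE)
    return [k for k in cs if amin<cv2.contourArea(k)<amax]
def masks(img):
    h=cv2.cvtColor(img,cv2.COLOR_BGR2HSV);H,S,V=[h[...,i].astype(int) for i in range(3)]
    return ((H<8)|(H>172))&(S>140)&(V>60), (H>100)&(H<130)&(S>120)&(V>50), (S<40)&(V>150)
E
python3 - <<'E'
from h import *
c=dict(np.load("top0.npz")); red,blue,white=masks(c["color"])
for nm,m,z,a in (("nest",blue,.014,300),("red",red,.03,10)):
  for k in blobs(m,a):
    w=ray(c,k.reshape(-1,2),z)[:,:2]
    r=cv2.minAreaRect((w*1000).astype(np.float32)); x,y=r[0]
    M=cv2.moments(k);print(nm,np.round([M['m10']/M['m00'],M['m01']/M['m00']]),np.round(r[0],1),np.round(r[1],1),round(r[2],1),"dist %.0f"%np.hypot(x,y), "area",M['m00'], "z50:",np.round(ray(c,[[M['m10']/M['m00'],M['m01']/M['m00']]],.05)[0,:2]*1000))
E
```

```text
nest [449. 284.] [ 490.9 -193.6] [108.1 108.5] 68.8 dist 528 area 402.0 z50: [ 479. -175.]
nest [367. 272.] [496.3  10.1] [106.1 107.2] 82.3 dist 496 area 1983.0 z50: [490.  13.]
nest [274. 269.] [485.7 225.7] [106.8 107.1] 23.6 dist 536 area 1988.5 z50: [479. 221.]
red [167. 341.] [298.7 444.8] [23.7 97.9] 70.9 dist 536 area 411.5 z50: [298. 439.]
red [128. 249.] [499.7 572. ] [158.4 149.8] 73.1 dist 760 area 4014.0 z50: [495. 562.]
red [229. 192.] [661.5 350.8] [108.8  65.4] 27.6 dist 749 area 879.5 z50: [651. 347.]
red [612. 161.] [ 821.7 -579.9] [18.2 26.3] 86.7 dist 1006 area 56.0 z50: [ 813. -567.]
red [350. 192.] [684.1  65. ] [148.9 154.6] 79.6 dist 687 area 3713.5 z50: [676.  65.]
red [446. 175.] [ 747.5 -165. ] [154.2 153. ] 5.2 dist 765 area 3680.5 z50: [ 738. -160.]
red [585. 134.] [ 890.7 -513.4] [23.4 26.5] 87.0 dist 1028 area 65.5 z50: [ 879. -502.]
red [295. 111.] [882.4 215.6] [17.  34.2] 74.9 dist 908 area 68.5 z50: [872. 213.]
```

```bash
cat >> h.py <<'E'
def rows_to(s,p,yaw,n=None):
    "n equal jog rows (cm, deg; tool axes) from state s to TCP p with tool x at world yaw (deg), tool down; rotation about tool z only"
    M=R.from_rotvec(s["tool_rot"]).as_matrix(); y0=np.degrees(np.arctan2(M[1,0],M[0,0]))
    d=(yaw-y0+180)%360-180; v=np.array(p)-s["tool_pos"]
    n=n or int(max(np.ceil(np.linalg.norm(v)/.055),np.ceil(abs(d)/10)))
    out=[]
    for i in range(n):
        a=np.radians(y0+d*i/n); w=v/n*100
        out.append([round(float(x),2) for x in (w[0]*np.cos(a)+w[1]*np.sin(a), w[0]*np.sin(a)-w[1]*np.cos(a), -w[2],0,0,-d/n)])
    print("yaw now %.1f"%y0, "total turn %.1f"%d, "tilt %.2f"%np.degrees(np.arccos(-M[2,2]))); print(out)
E
python3 - <<'E'
from h import *
from bench import manip
c=dict(np.load("top0.npz")); red,blue,white=masks(c["color"])
C=dict(a=(485.7,225.7),b=(496.3,10.1),c=(490.9,-193.6)); ang=dict(a=23.6,b=82.3,c=68.8)
P=dict(a=(278,281),b=(352,266),c=(473,287))
for k in C:
    w=ray(c,[P[k]],.05)[0,:2]*1000-C[k]; th=np.degrees(np.arctan2(w[1],w[0]))
    print(k,"pin",np.round(w),round(th,1),"r",np.hypot(*w), "nest angles",[(ang[k]+90*i+180)%360-180 for i in range(4)])
rows_to(manip.sense(),[.47,-.194,.22],35)
E
```

```text
a pin [-33. -16.] -154.0 r 37.05644927075094 nest angles [23.599999999999994, 113.60000000000002, -156.39999999999998, -66.39999999999998]
b pin [ 5. 37.] 83.0 r 36.89984689946981 nest angles [82.30000000000001, 172.3, -97.69999999999999, -7.7000000000000455]
c pin [-14. -35.] -112.4 r 38.013569718512926 nest angles [68.80000000000001, 158.8, -111.19999999999999, -21.200000000000045]
yaw now 21.6 total turn 13.4 tilt 0.12
[[4.06, -3.57, 0.11, 0.0, 0.0, -1.49], [4.15, -3.46, 0.11, 0.0, 0.0, -1.49], [4.24, -3.35, 0.11, 0.0, 0.0, -1.49], [4.33, -3.24, 0.11, 0.0, 0.0, -1.49], [4.41, -3.13, 0.11, 0.0, 0.0, -1.49], [4.49, -3.01, 0.11, 0.0, 0.0, -1.49], [4.57, -2.89, 0.11, 0.0, 0.0, -1.49], [4.64, -2.77, 0.11, 0.0, 0.0, -1.49], [4.71, -2.65, 0.11, 0.0, 0.0, -1.49]]
```

Run:
```python
from h import *
from bench import manip
rows_to(manip.sense(),[.454,-.222,.13],-21.2,8)
```

```text
yaw now 21.6 total turn -42.8 tilt 0.12
[[4.25, -3.76, 1.25, 0.0, 0.0, 5.35], [3.89, -4.14, 1.25, 0.0, 0.0, 5.35], [3.48, -4.49, 1.25, 0.0, 0.0, 5.35], [3.05, -4.79, 1.25, 0.0, 0.0, 5.35], [2.59, -5.05, 1.25, 0.0, 0.0, 5.35], [2.11, -5.27, 1.25, 0.0, 0.0, 5.35], [1.61, -5.45, 1.25, 0.0, 0.0, 5.35], [1.09, -5.57, 1.25, 0.0, 0.0, 5.35]]
```

Call:
{"name": "jog_arm", "arguments": {
  "deltas": [
    [4.25, -3.76, 1.25, 0, 0, 5.35],
    [3.89, -4.14, 1.25, 0, 0, 5.35],
    [3.48, -4.49, 1.25, 0, 0, 5.35],
    [3.05, -4.79, 1.25, 0, 0, 5.35],
    [2.59, -5.05, 1.25, 0, 0, 5.35],
    [2.11, -5.27, 1.25, 0, 0, 5.35],
    [1.61, -5.45, 1.25, 0, 0, 5.35],
    [1.09, -5.57, 1.25, 0, 0, 5.35]
  ],
  "claw": 0,
  "newtons": 20
}}

```text
time_s: 1.1
tool_pos: [0.4546, -0.2208, 0.1307]
tool_rot: [-3.087, 0.583, 0.0]
contact_force: [0.3, -0.8, -0.3]
finger_gap: -0.002
```

Call:
{"name": "jog_arm", "arguments": {
  "deltas": [
    [0, 0, 0, 0, 0, 0],
    [0, 0, 0, 0, 0, 0]
  ]
}}

```text
time_s: 1.35
tool_pos: [0.4542, -0.2228, 0.1313]
tool_rot: [3.088, -0.576, -0.0]
contact_force: [0.4, 0.6, -0.0]
finger_gap: -0.003
```

Run:
```python
from h import *
from bench import manip,optics
s=manip.sense(); c=optics.capture("wrist"); cv2.imwrite("pics/w1.png",c["color"])
print(s["tool_pos"],s["contact_force"],c["tool_from_camera"])
rows_to(s,[.454,-.222,.041],-21.2,4)
np.savez("w1.npz",V=wristV(c,s),**c)
```

```text
[ 0.45419611 -0.22277076  0.1312578 ] [ 0.39090804  0.58892763 -0.00894298] [[-8.17617013e-04 -9.54614060e-01 -2.97844471e-01  7.70801689e-02]
 [ 9.99999326e-01 -5.35142481e-04 -1.02993997e-03 -2.23788353e-04]
 [ 8.23805946e-04 -2.97845112e-01  9.54613854e-01 -1.43056436e-01]
 [ 0.00000000e+00  0.00000000e+00  0.00000000e+00  1.00000000e+00]]
yaw now -21.1 total turn -0.1 tilt 0.03
[[-0.01, -0.02, 2.26, 0.0, 0.0, 0.01], [-0.01, -0.02, 2.26, 0.0, 0.0, 0.01], [-0.01, -0.02, 2.26, 0.0, 0.0, 0.01], [-0.01, -0.02, 2.26, 0.0, 0.0, 0.01]]
```

View pics/w1.png

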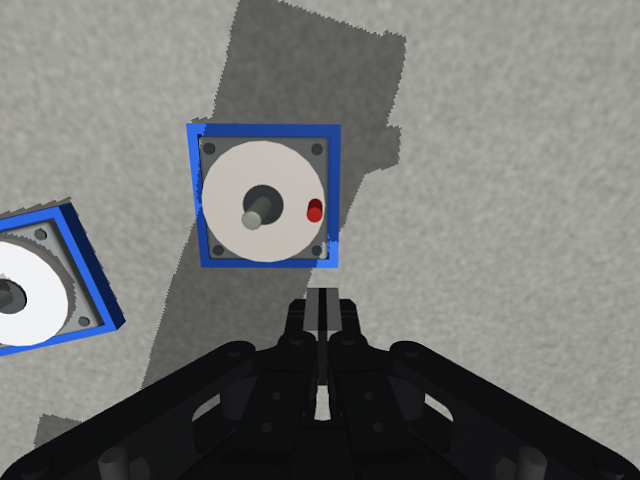

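Wrist view: fingers are shut at (323,300), the pin is at (315,210) straight ahead in tool +x, and the spindle is at (258,210). This matches the plan, so I'll descend and push lightly.

Call:
{"name": "jog_arm", "arguments": {
  "deltas": [
    [0, 0, 2.25, 0, 0, 0],
    [0, 0, 2.25, 0, 0, 0],
    [0, 0, 2.25, 0, 0, 0],
    [0, 0, 2.25, 0, 0, 0],
    [0, 0, 0, 0, 0, 0]
  ]
}}

```text
time_s: 2.02
tool_pos: [0.4526, -0.2234, 0.0399]
tool_rot: [-3.086, 0.582, 0.005]
contact_force: [0.4, -0.2, 0.2]
finger_gap: 0.002
```

Call:
{"name": "jog_arm", "arguments": {
  "deltas": [
    [0.3, 0, 0, 0, 0, 0],
    [0.3, 0, 0, 0, 0, 0],
    [0.3, 0, 0, 0, 0, 0],
    [0.3, 0, 0, 0, 0, 0],
    [0.2, 0, 0, 0, 0, 0],
    [0.2, 0, 0, 0, 0, 0]
  ]
}}

```text
time_s: 2.78
tool_pos: [0.4681, -0.2278, 0.0412]
tool_rot: [-3.087, 0.577, 0.006]
contact_force: [-5.1, 1.3, 4.8]
finger_gap: 0.0
```

Call:
{"name": "jog_arm", "arguments": {
  "deltas": [
    [0.2, 0, 0, 0, 0, 0],
    [0, 0, 0, 0, 0, 0]
  ]
}}

```text
time_s: 3.02
tool_pos: [0.4701, -0.2284, 0.0412]
tool_rot: [-3.087, 0.577, 0.006]
contact_force: [-5.0, 2.0, 3.6]
finger_gap: 0.0
```

Run:
```python
from h import *
from bench import manip,optics
s=manip.sense(); c=optics.capture("wrist"); s2=manip.sense();V=wristV(c,s)
print(s["tool_pos"],s["contact_force"],s2["contact_force"])
red,b,w=masks(c["color"])
cv2.imwrite("pics/w2.png",c["color"])
for k in blobs(red,30,5000):
    M=cv2.moments(k);p=[M['m10']/M['m00'],M['m01']/M['m00']]
    q=ray(c,[p],.055,V)[0,:2]*1000-(490.9,-193.6);print(p,M['m00'],np.round(q,1),np.hypot(*q),np.degrees(np.arctan2(q[1],q[0])))
```

```text
[ 0.47007638 -0.22843744  0.04117494] [-5.00076389  2.00484803  3.62736492] [-4.81223249  1.44267292  4.78818178]
[309.08205670012325, 280.22891354111636] 946.5 [ -0.7 -36.7] 36.75481928531951 -91.07835616067256
```

C resists with a steady 5.3 N or so sideways, so it is the likely dragger. It has turned about 20° at most, including the pin's give. I'll back off and test the others.

Call:
{"name": "jog_arm", "arguments": {
  "deltas": [
    [-0.5, 0, 0, 0, 0, 0],
    [-0.5, 0, 0, 0, 0, 0],
    [-0.5, 0, -1, 0, 0, 0],
    [0, 0, -4, 0, 0, 0],
    [0, 0, -4, 0, 0, 0],
    [0, 0, 0, 0, 0, 0]
  ]
}}

```text
time_s: 3.82
tool_pos: [0.4596, -0.2256, 0.1363]
tool_rot: [3.083, -0.577, 0.015]
contact_force: [-0.2, 0.0, 0.2]
finger_gap: -0.001
```

Run:
```python
from h import *
from bench import manip,optics
s=manip.sense(); print(s["tool_pos"],s["contact_force"])
rows_to(s,[.5255,.0465,.13],-7.7,6)
```

```text
[ 0.45955918 -0.22563369  0.13625568] [-0.15580007  0.00115138  0.16328292]
yaw now -21.2 total turn 13.5 tilt 0.59
[[-0.62, -4.63, 0.1, 0.0, 0.0, -2.25], [-0.43, -4.65, 0.1, 0.0, 0.0, -2.25], [-0.25, -4.66, 0.1, 0.0, 0.0, -2.25], [-0.07, -4.67, 0.1, 0.0, 0.0, -2.25], [0.12, -4.67, 0.1, 0.0, 0.0, -2.25], [0.3, -4.66, 0.1, 0.0, 0.0, -2.25]]
```

Call:
{"name": "jog_arm", "arguments": {
  "deltas": [
    [-0.62, -4.63, 0.1, 0, 0, -2.25],
    [-0.43, -4.65, 0.1, 0, 0, -2.25],
    [-0.25, -4.66, 0.1, 0, 0, -2.25],
    [-0.07, -4.67, 0.1, 0, 0, -2.25],
    [0.12, -4.67, 0.1, 0, 0, -2.25],
    [0.3, -4.66, 0.1, 0, 0, -2.25],
    [0, 0, 0, 0, 0, 0]
  ]
}}

```text
time_s: 4.7
tool_pos: [0.5227, 0.0511, 0.1245]
tool_rot: [-3.134, 0.204, 0.002]
contact_force: [0.1, -0.7, -0.0]
finger_gap: -0.002
```

Run:
```python
from h import *
from bench import manip,optics
s=manip.sense(); print(s["tool_pos"],s["contact_force"])
rows_to(s,[.5255,.0465,.041],-7.7,4)
c=optics.capture("wrist");V=wristV(c,s)
red,b,w=masks(c["color"])
for k in blobs(red,30,5000):
    M=cv2.moments(k);p=[M['m10']/M['m00'],M['m01']/M['m00']]
    q=ray(c,[p],.05,V)[0,:2]*1000-(496.3,10.1);print(np.round(p),M['m00'],np.round(q,1),np.hypot(*q),np.degrees(np.arctan2(q[1],q[0])))
```

```text
[0.52268056 0.05110393 0.12451225] [ 0.08942983 -0.67357358 -0.03856704]
yaw now -7.5 total turn -0.2 tilt 0.06
[[0.08, 0.1, 2.09, 0.0, 0.0, 0.06], [0.08, 0.1, 2.09, 0.0, 0.0, 0.06], [0.09, 0.1, 2.09, 0.0, 0.0, 0.06], [0.09, 0.1, 2.09, 0.0, 0.0, 0.06]]
[113. 367.] 488.0 [-40.5 200.4] 204.47159659085915 101.42094839913642
[333. 276.] 277.0 [ 8.5 36.3] 37.30416762574312 76.7577343610277
```

Call:
{"name": "jog_arm", "arguments": {
  "deltas": [
    [0.15, 0.1, 2.1, 0, 0, 0],
    [0.15, 0.1, 2.1, 0, 0, 0],
    [0.15, 0.1, 2.1, 0, 0, 0],
    [0.1, 0.1, 2.0, 0, 0, 0],
    [0, 0, 0, 0, 0, 0]
  ]
}}

```text
time_s: 5.38
tool_pos: [0.526, 0.0427, 0.0403]
tool_rot: [3.134, -0.214, -0.008]
contact_force: [0.2, 0.6, -0.5]
finger_gap: -0.002
```

Call:
{"name": "jog_arm", "arguments": {
  "deltas": [
    [-0.3, 0, 0, 0, 0, 0],
    [-0.3, 0, 0, 0, 0, 0],
    [-0.3, 0, 0, 0, 0, 0],
    [-0.2, 0, 0, 0, 0, 0],
    [-0.2, 0, 0, 0, 0, 0],
    [-0.2, 0, 0, 0, 0, 0],
    [0, 0, 0, 0, 0, 0]
  ]
}}

```text
time_s: 6.25
tool_pos: [0.513, 0.0459, 0.0423]
tool_rot: [3.134, -0.211, -0.0]
contact_force: [0.7, 1.1, -0.2]
finger_gap: 0.001
```

Run:
```python
from h import *
from bench import manip,optics
s=manip.sense(); c=optics.capture("wrist");V=wristV(c,s)
print(s["tool_pos"],s["contact_force"],manip.sense()["contact_force"])
red,b,w=masks(c["color"])
for k in blobs(red,30,5000):
    M=cv2.moments(k);p=[M['m10']/M['m00'],M['m01']/M['m00']]
    q=ray(c,[p],.055,V)[0,:2]*1000-(496.3,10.1);print(np.round(p),M['m00'],np.round(q,1),np.hypot(*q),np.degrees(np.arctan2(q[1],q[0])))
# constant tool-frame row for a rotation of delta about spindle, CCW(+)/CW(-)
M=R.from_rotvec(s["tool_rot"]).as_matrix()
for d in (7,10):
    p=np.array([.4963,.0101,s["tool_pos"][2]]); v=s["tool_pos"]-p
    n=p+R.from_euler('z',d,degrees=True).apply(v); print(d,np.round(M.T@(n-s["tool_pos"])*100,3), "wz",-d,"rad",np.linalg.norm(v))
```

```text
[0.5130287  0.04585535 0.04232636] [ 0.65178197  1.14120566 -0.16821838] [-0.42070763 -0.49390877  1.07336479]
[ 16. 447.] 762.0 [-27.4 182.9] 184.92427134844112 98.52013763294464
7 [-0.468 -0.116  0.   ] wz -7 rad 0.039475238968476
10 [-0.672 -0.147  0.   ] wz -10 rad 0.039475238968476
```

B gives about 0 ±1 N after roughly 8 mm of push, so it is free. I'll continue round the arc.

Call:
{"name": "jog_arm", "arguments": {
  "deltas": [
    [-0.47, -0.12, 0, 0, 0, -7],
    [-0.47, -0.12, 0, 0, 0, -7],
    [-0.47, -0.12, 0, 0, 0, -7],
    [-0.47, -0.12, 0, 0, 0, -7]
  ]
}}

```text
time_s: 6.8
tool_pos: [0.4943, 0.0496, 0.0423]
tool_rot: [3.091, 0.56, 0.0]
contact_force: [0.2, -0.2, -0.2]
finger_gap: 0.002
```

Run:
```python
from h import *
from bench import manip,optics
s=manip.sense(); c=optics.capture("wrist");V=wristV(c,s); cv2.imwrite("pics/w3.png",c["color"])
print(s["tool_pos"],s["contact_force"],manip.sense()["contact_force"])
```

```text
[0.49433904 0.04962496 0.04232848] [ 0.19363807 -0.17446468 -0.23719675] [ 0.318292    1.40841703 -0.35774097]
```

View pics/w3.png

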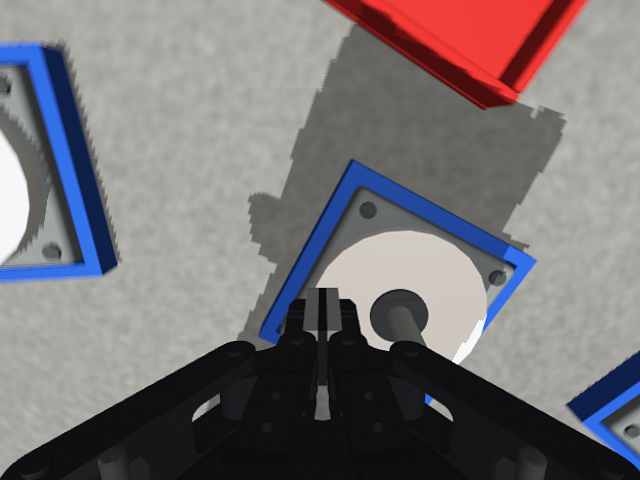

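The pin is hidden behind the fingers on the leading side, as expected, and the base is still seated in its nest. Continuing the arc.

Call:
{"name": "jog_arm", "arguments": {
  "deltas": [
    [-0.47, -0.12, 0, 0, 0, -7],
    [-0.47, -0.12, 0, 0, 0, -7],
    [-0.47, -0.12, 0, 0, 0, -7],
    [-0.47, -0.12, 0, 0, 0, -7],
    [-0.47, -0.12, 0, 0, 0, -7]
  ]
}}

```text
time_s: 7.48
tool_pos: [0.472, 0.0414, 0.0424]
tool_rot: [2.781, 1.461, 0.001]
contact_force: [0.3, 0.1, -0.9]
finger_gap: 0.001
```

Call:
{"name": "jog_arm", "arguments": {
  "deltas": [
    [-0.47, -0.12, 0, 0, 0, -7],
    [-0.47, -0.12, 0, 0, 0, -7],
    [-0.47, -0.12, 0, 0, 0, -7],
    [-0.47, -0.12, 0, 0, 0, -7],
    [-0.47, -0.12, 0, 0, 0, -7],
    [0, 0, 0, 0, 0, 0]
  ]
}}

```text
time_s: 8.22
tool_pos: [0.4581, 0.0218, 0.0423]
tool_rot: [-2.219, -2.223, 0.0]
contact_force: [0.0, -0.8, 0.5]
finger_gap: -0.001
```

Call:
{"name": "jog_arm", "arguments": {
  "deltas": [
    [0.5, 0, 0, 0, 0, 0],
    [0.5, 0, -0.5, 0, 0, 0],
    [0, 0, -4, 0, 0, 0],
    [0, 0, -4, 0, 0, 0],
    [0, 0, 0, 0, 0, 0]
  ]
}}

```text
time_s: 8.85
tool_pos: [0.4609, 0.0321, 0.1315]
tool_rot: [2.211, 2.222, 0.008]
contact_force: [-0.2, -0.7, -1.0]
finger_gap: 0.0
```

Run:
```python
from h import *
from bench import manip,optics
s=manip.sense(); c=optics.capture("wrist");V=wristV(c,s); cv2.imwrite("pics/w4.png",c["color"])
print(s["tool_pos"],s["contact_force"])
red,b,w=masks(c["color"])
for k in blobs(red,30):
    M=cv2.moments(k);p=[M['m10']/M['m00'],M['m01']/M['m00']]
    q=ray(c,[p],.05,V)[0,:2]*1000-(496.3,10.1);print(np.round(p),M['m00'],np.round(q,1),np.hypot(*q),np.degrees(np.arctan2(q[1],q[0])))
t=optics.capture("top"); cv2.imwrite("pics/top1.png",t["color"]); red=masks(t["color"])[0]
for nm,(x,y) in dict(a=(485.7,225.7),b=(496.3,10.1),c=(490.9,-193.6)).items():
  for k in blobs(red,2,300):
    M=cv2.moments(k);q=ray(t,[[M['m10']/M['m00'],M['m01']/M['m00']]],.05)[0,:2]*1000-(x,y)
    if np.hypot(*q)<55: print("top",nm,np.round(q),np.degrees(np.arctan2(q[1],q[0])))
r=lambda d:np.array([np.cos(np.radians(d)),np.sin(np.radians(d))])
# A: CW, lead +x, theta -156.4
th=-156.4; p=np.array([485.7,225.7])+40*r(th)+26*r(th+90); print("A start",p); rows_to(s,[*(p/1000),.13],114)
```

```text
[0.46093704 0.03205049 0.13146102] [-0.18556058 -0.67194159 -1.03180219]
[600. 404.] 6803.5 [ 178.8 -104.1] 206.91365572269737 -30.19960930758906
[321. 278.] 214.5 [-34.5  -0.5] 34.53169938576028 -179.2242592637108
[581. 181.] 26008.0 [127.9  65.6] 143.7383768929065 27.14392920173924
top a [-33. -14.] -156.85945174982524
top c [ -7. -36.] -101.40471391682188
A start [459.45456566 185.86060773]
yaw now 90.3 total turn 23.7 tilt 0.49
[[5.13, -0.02, 0.05, 0.0, 0.0, -7.91], [5.08, 0.68, 0.05, 0.0, 0.0, -7.91], [4.94, 1.37, 0.05, 0.0, 0.0, -7.91]]
```

B's pin is now at about -179° (started at 82°), so it turned roughly 98°. C's pin is only about 10° off. Next is A.

Call:
{"name": "jog_arm", "arguments": {
  "deltas": [
    [3.9, 0, 0, 0, 0, -6],
    [3.9, 0.4, 0, 0, 0, -6],
    [3.8, 0.8, 0, 0, 0, -6],
    [3.7, 1.2, 0, 0, 0, -6],
    [0, 0, 0, 0, 0, 0]
  ]
}}

```text
time_s: 9.57
tool_pos: [0.4555, 0.1896, 0.1254]
tool_rot: [-1.698, -2.64, 0.004]
contact_force: [-0.2, -1.4, 0.1]
finger_gap: 0.002
```

Run:
```python
from h import *
from bench import manip,optics
s=manip.sense(); print(s["tool_pos"],s["contact_force"])
rows_to(s,[.4595,.1859,.041],114,4)
c=optics.capture("wrist");V=wristV(c,s)
red,b,w=masks(c["color"])
for k in blobs(red,30,3000):
    M=cv2.moments(k);p=[M['m10']/M['m00'],M['m01']/M['m00']]
    q=ray(c,[p],.05,V)[0,:2]*1000-(485.7,225.7);print(np.round(p),M['m00'],np.round(q,1),np.hypot(*q),np.degrees(np.arctan2(q[1],q[0])))
```

```text
[0.45552454 0.1896147  0.12544164] [-0.17506031 -1.44852424  0.09003663]
yaw now 114.5 total turn -0.5 tilt 0.21
[[-0.13, 0.05, 2.11, 0.0, 0.0, 0.12], [-0.13, 0.05, 2.11, 0.0, 0.0, 0.12], [-0.13, 0.05, 2.11, 0.0, 0.0, 0.12], [-0.13, 0.05, 2.11, 0.0, 0.0, 0.12]]
[441. 409.] 160.0 [ 103.7 -113.8] 153.93057428053183 -47.64431489203678
[334. 216.] 264.5 [-32.1 -12.8] 34.53731597511549 -158.25520915954172
[629. 152.] 1493.0 [109.   93.5] 143.5956965725692 40.627026196930416
```

Call:
{"name": "jog_arm", "arguments": {
  "deltas": [
    [-0.15, 0.05, 2.1, 0, 0, 0],
    [-0.15, 0.05, 2.1, 0, 0, 0],
    [-0.1, 0.05, 2.1, 0, 0, 0],
    [-0.1, 0.05, 2.1, 0, 0, 0],
    [0, 0, 0, 0, 0, 0]
  ]
}}

```text
time_s: 10.25
tool_pos: [0.4588, 0.1827, 0.0408]
tool_rot: [-1.705, -2.634, 0.007]
contact_force: [0.3, -0.4, 0.1]
finger_gap: 0.001
```

Call:
{"name": "jog_arm", "arguments": {
  "deltas": [
    [0.3, 0, 0, 0, 0, 0],
    [0.3, 0, 0, 0, 0, 0],
    [0.3, 0, 0, 0, 0, 0],
    [0.3, 0, 0, 0, 0, 0],
    [0.2, 0, 0, 0, 0, 0],
    [0.2, 0, 0, 0, 0, 0],
    [0, 0, 0, 0, 0, 0]
  ]
}}

```text
time_s: 11.12
tool_pos: [0.4543, 0.1989, 0.0433]
tool_rot: [-1.704, -2.639, 0.0]
contact_force: [0.2, 1.0, 0.2]
finger_gap: 0.003
```

Run:
```python
from h import *
from bench import manip,optics
s=manip.sense(); c=optics.capture("wrist");V=wristV(c,s);C=np.array([485.7,225.7])
print(s["tool_pos"],s["contact_force"],manip.sense()["contact_force"])
red,b,w=masks(c["color"])
for k in blobs(red,30,3000):
    M=cv2.moments(k);p=[M['m10']/M['m00'],M['m01']/M['m00']]
    q=ray(c,[p],.055,V)[0,:2]*1000-C;print(np.round(p),M['m00'],np.round(q,1),np.hypot(*q),np.degrees(np.arctan2(q[1],q[0])))
M=R.from_rotvec(s["tool_rot"]).as_matrix()
d=-7; p=np.array([*C/1000,s["tool_pos"][2]]); v=s["tool_pos"]-p
n=p+R.from_euler('z',d,degrees=True).apply(v); print(d,np.round(M.T@(n-s["tool_pos"])*100,3), "wz",-d,"rad",np.linalg.norm(v))
```

```text
[0.45430509 0.19887403 0.04329821] [0.2338144  0.95619389 0.17203578] [-0.63965587 -0.21289191 -0.54932715]
[333. 277.] 890.0 [-34.3  -8. ] 35.24149126767966 -166.84964948890192
-7 [ 0.492 -0.111  0.   ] wz 7 rad 0.041294954792282054
```

A turned about 9° with no measurable force, so it is free. That confirms C drags. Arc for A:

Call:
{"name": "jog_arm", "arguments": {
  "deltas": [
    [0.49, -0.11, 0, 0, 0, 7],
    [0.49, -0.11, 0, 0, 0, 7],
    [0.49, -0.11, 0, 0, 0, 7],
    [0.49, -0.11, 0, 0, 0, 7],
    [0.49, -0.11, 0, 0, 0, 7],
    [0.49, -0.11, 0, 0, 0, 7],
    [0.49, -0.11, 0, 0, 0, 7]
  ]
}}

```text
time_s: 12.05
tool_pos: [0.4448, 0.2316, 0.0432]
tool_rot: [-2.649, -1.689, 0.001]
contact_force: [-0.6, 0.4, 0.0]
finger_gap: 0.001
```

Call:
{"name": "jog_arm", "arguments": {
  "deltas": [
    [0.49, -0.11, 0, 0, 0, 7],
    [0.49, -0.11, 0, 0, 0, 7],
    [0.49, -0.11, 0, 0, 0, 7],
    [0.49, -0.11, 0, 0, 0, 7],
    [0.49, -0.11, 0, 0, 0, 7],
    [0.49, -0.11, 0, 0, 0, 7],
    [0.49, -0.11, 0, 0, 0, 7],
    [0, 0, 0, 0, 0, 0]
  ]
}}

```text
time_s: 13.05
tool_pos: [0.4639, 0.2602, 0.0433]
tool_rot: [-3.11, -0.447, -0.0]
contact_force: [-0.7, -0.8, -0.4]
finger_gap: -0.002
```

Call:
{"name": "jog_arm", "arguments": {
  "deltas": [
    [-0.5, 0, 0, 0, 0, 0],
    [-0.5, 0, -0.5, 0, 0, 0],
    [0, 0, -4, 0, 0, 0],
    [0, 0, -4, 0, 0, 0],
    [0, 0, 0, 0, 0, 0]
  ]
}}

```text
time_s: 13.68
tool_pos: [0.4564, 0.2581, 0.1327]
tool_rot: [-3.108, -0.446, -0.013]
contact_force: [-0.0, -0.6, -0.0]
finger_gap: -0.001
```

Run:
```python
from h import *
from bench import manip,optics
s=manip.sense(); c=optics.capture("wrist");V=wristV(c,s); C=np.array([485.7,225.7])
print(s["tool_pos"],s["contact_force"])
red,b,w=masks(c["color"])
for k in blobs(red,30):
    M=cv2.moments(k);p=[M['m10']/M['m00'],M['m01']/M['m00']]
    q=ray(c,[p],.05,V)[0,:2]*1000-C;print(np.round(p),M['m00'],np.round(q,1),np.hypot(*q),np.degrees(np.arctan2(q[1],q[0])))
# to C: stand off so the wrist camera (7.7 cm along tool +x) looks at it; pin angle -101 -> close across it: tool x along pin direction
rows_to(s,[.475,-.10,.20],79)
```

```text
[0.45636194 0.25812944 0.13274944] [-0.04419729 -0.55217291 -0.02723939]
[ 46. 345.] 3565.5 [-154.6  202.1] 254.49329912670677 127.41946300161554
[326. 212.] 242.0 [-4.4 37.1] 37.351687157706145 96.73431871369186
[601.  37.] 6088.5 [133.5 -81.9] 156.6396997883347 -31.532214883843697
[11. 32.] 1632.0 [ 44.1 233. ] 237.09962966299304 79.29047357308912
yaw now 16.3 total turn 62.7 tilt 0.50
[[-1.18, 4.98, -0.96, 0.0, 0.0, -8.95], [-1.94, 4.74, -0.96, 0.0, 0.0, -8.95], [-2.66, 4.38, -0.96, 0.0, 0.0, -8.95], [-3.31, 3.91, -0.96, 0.0, 0.0, -8.95], [-3.88, 3.35, -0.96, 0.0, 0.0, -8.95], [-4.35, 2.71, -0.96, 0.0, 0.0, -8.95], [-4.72, 2.0, -0.96, 0.0, 0.0, -8.95]]
```

A's pin went from -156° to about 97°, so it turned roughly -107°. Now over to C to lift it.

Run:
```python
from h import *
from bench import manip
rows_to(manip.sense(),[.485,-.223,.16],79,10)
```

```text
yaw now 16.3 total turn 62.7 tilt 0.24
[[-1.06, 4.7, -0.3, 0.0, 0.0, -6.27], [-1.57, 4.55, -0.3, 0.0, 0.0, -6.27], [-2.06, 4.35, -0.3, 0.0, 0.0, -6.27], [-2.52, 4.1, -0.3, 0.0, 0.0, -6.27], [-2.95, 3.8, -0.3, 0.0, 0.0, -6.27], [-3.35, 3.46, -0.3, 0.0, 0.0, -6.27], [-3.71, 3.07, -0.3, 0.0, 0.0, -6.27], [-4.02, 2.65, -0.3, 0.0, 0.0, -6.27], [-4.29, 2.2, -0.3, 0.0, 0.0, -6.27], [-4.5, 1.71, -0.3, 0.0, 0.0, -6.27]]
```

Call:
{"name": "jog_arm", "arguments": {
  "deltas": [
    [-1.06, 4.7, -0.3, 0, 0, -6.27],
    [-1.57, 4.55, -0.3, 0, 0, -6.27],
    [-2.06, 4.35, -0.3, 0, 0, -6.27],
    [-2.52, 4.1, -0.3, 0, 0, -6.27],
    [-2.95, 3.8, -0.3, 0, 0, -6.27],
    [-3.35, 3.46, -0.3, 0, 0, -6.27],
    [-3.71, 3.07, -0.3, 0, 0, -6.27],
    [-4.02, 2.65, -0.3, 0, 0, -6.27]
  ],
  "claw": 0.5
}}

```text
time_s: 14.72
tool_pos: [0.4765, -0.1281, 0.1507]
tool_rot: [-2.622, -1.725, 0.002]
contact_force: [0.5, -0.7, 0.6]
finger_gap: 0.499
```

Call:
{"name": "jog_arm", "arguments": {
  "deltas": [
    [-4.29, 2.2, -0.3, 0, 0, -6.27],
    [-4.5, 1.71, -0.3, 0, 0, -6.27],
    [0, 0, 0, 0, 0, 0],
    [0, 0, 0, 0, 0, 0]
  ]
}}

```text
time_s: 15.22
tool_pos: [0.4827, -0.2223, 0.1567]
tool_rot: [-2.423, -1.995, 0.001]
contact_force: [-0.5, -0.7, -0.1]
finger_gap: 0.499
```

Run:
```python
from h import *
from bench import manip,optics
s=manip.sense(); c=optics.capture("wrist");V=wristV(c,s); cv2.imwrite("pics/w5.png",c["color"]); np.savez("w5.npz",V=V,**c)
print(s["tool_pos"],s["contact_force"],s["finger_gap"]); C=np.array([490.9,-193.6])
red,b,w=masks(c["color"])
for k in blobs(red,30):
    M=cv2.moments(k);p=[M['m10']/M['m00'],M['m01']/M['m00']]
    q=ray(c,[p],.05,V)[0,:2]*1000-C;print(np.round(p),M['m00'],np.round(q,1),np.hypot(*q),np.degrees(np.arctan2(q[1],q[0])))
for k in blobs(w,1500):
    e=cv2.fitEllipse(cv2.convexHull(k)); print("disc?",np.round(e[0]),np.round(e[1]),ray(c,[e[0]],.03,V)[0]*1000)
```

```text
[ 0.48274132 -0.22231472  0.15670542] [-0.47425531 -0.71841419 -0.10547427] 0.49920533757785057
[325. 242.] 223.0 [ -6.4 -33.8] 34.38724993778999 -100.80070379936065
[597.  98.] 17074.5 [183.7  28.3] 185.87882587702447 8.763494599430217
disc? [468. 451.] [42. 81.] [ 577.70606803 -465.44107531   30.        ]
disc? [176. 450.] [44. 81.] [ 303.10481377 -412.03587641   30.        ]
disc? [323. 190.] [110. 127.] [ 489.5969669  -192.71763538   30.        ]
disc? [312. 288.] [683. 739.] [ 465.50047241 -270.79895554   30.        ]
```

View pics/w5.png

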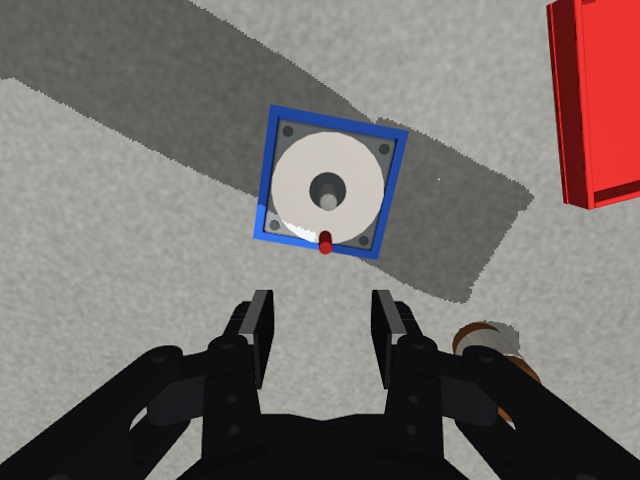

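Wrist view: C's disc centre is at (323,190), its spindle top at (328,202), its pin at (325,242) and the gripper jaws straddle in y. The bottle, at (490,350), is off to the side and I'm moving away from it.

Run:
```python
from h import *
from bench import manip
c=dict(np.load("w5.npz")); p=ray(c,[[328,202]],.075,c["V"])[0]; print(p*1000)
p=(p[:2]+np.array([.4896,-.1927]))/2; s=manip.sense(); print(p)
rows_to(s,[*p,.115],79,3); s["tool_pos"]=np.array([*p,.115]); rows_to(s,[*p,.041],79,3)
```

```text
[ 493.0421809  -193.20935882   75.        ]
[ 0.49132109 -0.19295468]
yaw now 79.0 total turn 0.0 tilt 0.17
[[1.0, 0.09, 1.4, 0.0, 0.0, -0.0], [1.0, 0.09, 1.4, 0.0, 0.0, -0.0], [1.0, 0.09, 1.4, 0.0, 0.0, -0.0]]
yaw now 79.0 total turn 0.0 tilt 0.17
[[0.0, 0.0, 2.47, 0.0, 0.0, -0.0], [0.0, 0.0, 2.47, 0.0, 0.0, -0.0], [0.0, 0.0, 2.47, 0.0, 0.0, -0.0]]
```

Call:
{"name": "jog_arm", "arguments": {
  "deltas": [
    [1.0, 0.1, 1.4, 0, 0, 0],
    [1.0, 0.1, 1.4, 0, 0, 0],
    [1.0, 0.1, 1.3, 0, 0, 0],
    [0, 0, 2.4, 0, 0, 0],
    [0, 0, 2.4, 0, 0, 0],
    [0, 0, 2.4, 0, 0, 0],
    [0, 0, 0, 0, 0, 0],
    [0, 0, 0, 0, 0, 0]
  ]
}}

```text
time_s: 16.27
tool_pos: [0.4929, -0.1942, 0.0457]
tool_rot: [2.423, 1.998, 0.0]
contact_force: [0.1, -0.3, 1.2]
finger_gap: 0.501
```

Call:
{"name": "jog_arm", "arguments": {
  "deltas": [
    [0, 0, 0, 0, 0, 0],
    [0, 0, 0, 0, 0, 0],
    [0, 0, 0, 0, 0, 0],
    [0, 0, 0, 0, 0, 0],
    [0, 0, 0, 0, 0, 0]
  ],
  "claw": 0,
  "newtons": 60
}}

```text
time_s: 16.9
tool_pos: [0.4924, -0.1945, 0.0466]
tool_rot: [-2.424, -1.998, 0.001]
contact_force: [-3.2, 1.4, 5.5]
finger_gap: 0.115
```

Call:
{"name": "jog_arm", "arguments": {
  "deltas": [
    [0, 0, -0.3, 0, 0, 0],
    [0, 0, -0.5, 0, 0, 0],
    [0, 0, -1, 0, 0, 0],
    [0, 0, -1.5, 0, 0, 0],
    [0, 0, -2, 0, 0, 0],
    [0, 0, -2, 0, 0, 0],
    [0, 0, -1, 0, 0, 0],
    [0, 0, 0, 0, 0, 0]
  ]
}}

```text
time_s: 17.9
tool_pos: [0.4931, -0.1948, 0.1296]
tool_rot: [2.422, 1.996, 0.001]
contact_force: [0.4, 0.1, -8.3]
finger_gap: 0.117
```

Run:
```python
from h import *
from bench import manip,optics
s=manip.sense(); print(s["tool_pos"],s["contact_force"],s["wrist_torque"],s["finger_gap"])
c=optics.capture("scene"); im=c["color"]; cv2.imwrite("pics/s2.png",cv2.resize(im[130:370,160:480],None,fx=2,fy=2,interpolation=cv2.INTER_CUBIC))
rows_to(s,[.684,.065,.135],90,9)
```

```text
[ 0.49311875 -0.19476112  0.12961166] [ 0.38908488  0.14303724 -8.30898358] [0.03035305 0.04035847 0.00396951] 0.11707511539987528
yaw now 79.0 total turn 11.0 tilt 0.16
[[3.24, 1.53, -0.06, 0.0, 0.0, -1.22], [3.2, 1.6, -0.06, 0.0, 0.0, -1.22], [3.17, 1.67, -0.06, 0.0, 0.0, -1.22], [3.13, 1.73, -0.06, 0.0, 0.0, -1.22], [3.1, 1.8, -0.06, 0.0, 0.0, -1.22], [3.06, 1.87, -0.06, 0.0, 0.0, -1.22], [3.02, 1.93, -0.06, 0.0, 0.0, -1.22], [2.97, 2.0, -0.06, 0.0, 0.0, -1.22], [2.93, 2.06, -0.06, 0.0, 0.0, -1.22]]
```

View pics/s2.png

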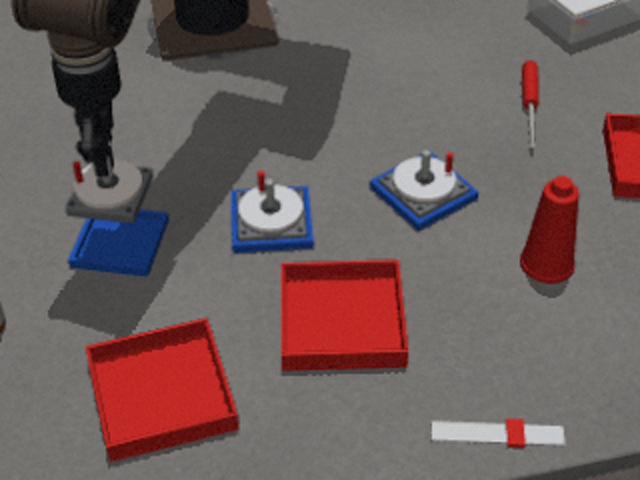

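The unit hangs upright and the two free ones show their pins turned. In this crop the tray candidates are (343,315) at 687 mm from the base, (160,390) at 765 mm and (625,155) at 760 mm. The middle one at world (0.684, 0.065) is nearest, so it is the target.

Call:
{"name": "jog_arm", "arguments": {
  "deltas": [
    [3.2, 1.5, -1, 0, 0, -1.2],
    [3.2, 1.6, 0, 0, 0, -1.2],
    [3.2, 1.7, 0, 0, 0, -1.2],
    [3.1, 1.7, 0, 0, 0, -1.2],
    [3.1, 1.8, 0, 0, 0, -1.2],
    [3.1, 1.9, 0, 0, 0, -1.2],
    [3.0, 1.9, 0, 0, 0, -1.2],
    [3.0, 2.0, 0, 0, 0, -1.2]
  ]
}}

```text
time_s: 18.95
tool_pos: [0.6617, 0.0375, 0.136]
tool_rot: [-2.246, -2.193, 0.004]
contact_force: [-0.0, 0.0, -7.9]
finger_gap: 0.119
```

Call:
{"name": "jog_arm", "arguments": {
  "deltas": [
    [2, 1.4, 0, 0, 0, -1.2],
    [1, 0.7, 0, 0, 0, 0],
    [0, 0, 0, 0, 0, 0],
    [0, 0, 0, 0, 0, 0]
  ]
}}

```text
time_s: 19.45
tool_pos: [0.6829, 0.0652, 0.1376]
tool_rot: [-2.226, -2.216, 0.003]
contact_force: [-0.5, -0.5, -8.0]
finger_gap: 0.114
```

Run:
```python
from h import *
from bench import manip,optics
s=manip.sense(); c=optics.capture("wrist");V=wristV(c,s); cv2.imwrite("pics/w6.png",c["color"])
print(s["tool_pos"],s["contact_force"],s["finger_gap"])
rows_to(s,[.684,.065,.065],90,4)
red,b,w=masks(c["color"])
for k in blobs(red,1500):
    q=ray(c,k.reshape(-1,2),.03,V)[:,:2]*1000;r=cv2.minAreaRect(q.astype(np.float32));print(r)
```

```text
[0.68292683 0.06517127 0.13759118] [-0.46243343 -0.52686976 -8.04818306] 0.11448747887697075
yaw now 89.7 total turn 0.3 tilt 0.11
[[-0.0, 0.03, 1.81, 0.0, 0.0, -0.06], [-0.0, 0.03, 1.81, 0.0, 0.0, -0.06], [-0.0, 0.03, 1.81, 0.0, 0.0, -0.06], [-0.0, 0.03, 1.81, 0.0, 0.0, -0.06]]
((685.5059204101562, -66.18376159667969), (29.651477813720703, 72.721435546875), 2.884631633758545)
((688.2164916992188, 65.86038208007812), (149.3908233642578, 149.27145385742188), 79.52545928955078)
```

View pics/w6.png

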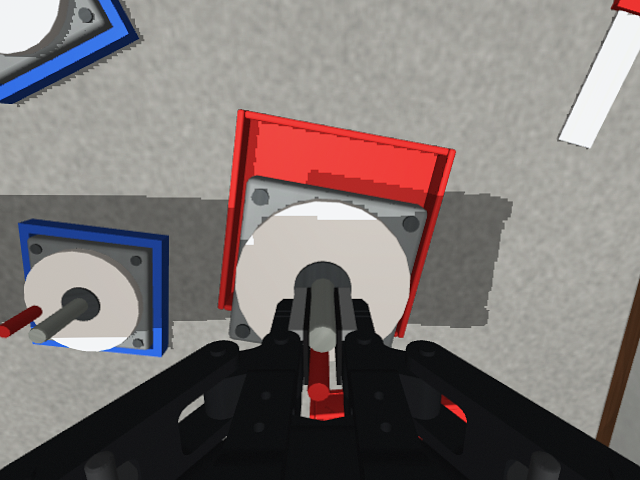

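The unit is held above the tray and lined up with its sides. The wrist rectangle measures 149 × 149 mm, centred at (0.688, 0.066). I'll shift 4 mm and lower gently.

Call:
{"name": "jog_arm", "arguments": {
  "deltas": [
    [0, 0.2, 1.5, 0, 0, 0],
    [0, 0.2, 2, 0, 0, 0],
    [0, 0, 2, 0, 0, 0],
    [0, 0, 1.5, 0, 0, 0],
    [0, 0, 0.7, 0, 0, 0],
    [0, 0, 0, 0, 0, 0],
    [0, 0, 0, 0, 0, 0]
  ]
}}

```text
time_s: 20.38
tool_pos: [0.6886, 0.0661, 0.0625]
tool_rot: [2.224, 2.216, 0.002]
contact_force: [-0.2, 0.7, -8.8]
finger_gap: 0.118
```

Call:
{"name": "jog_arm", "arguments": {
  "deltas": [
    [0, 0, 0.15, 0, 0, 0],
    [0, 0, 0.15, 0, 0, 0],
    [0, 0, 0.15, 0, 0, 0],
    [0, 0, 0, 0, 0, 0]
  ]
}}

```text
time_s: 20.88
tool_pos: [0.6875, 0.0661, 0.0565]
tool_rot: [-2.225, -2.217, 0.001]
contact_force: [-0.1, 0.2, -8.2]
finger_gap: 0.119
```

Call:
{"name": "jog_arm", "arguments": {
  "deltas": [
    [0, 0, 0.15, 0, 0, 0],
    [0, 0, 0.15, 0, 0, 0],
    [0, 0, 0.15, 0, 0, 0],
    [0, 0, 0.15, 0, 0, 0],
    [0, 0, 0.1, 0, 0, 0],
    [0, 0, 0, 0, 0, 0]
  ]
}}

```text
time_s: 21.62
tool_pos: [0.6876, 0.0661, 0.0497]
tool_rot: [-2.225, -2.217, 0.0]
contact_force: [-0.2, -0.1, -7.5]
finger_gap: 0.116
```

Call:
{"name": "jog_arm", "arguments": {
  "deltas": [
    [0, 0, 0.1, 0, 0, 0],
    [0, 0, 0.1, 0, 0, 0],
    [0, 0, 0, 0, 0, 0]
  ]
}}

```text
time_s: 22.0
tool_pos: [0.6878, 0.066, 0.0479]
tool_rot: [2.225, 2.217, 0.0]
contact_force: [-0.3, 0.1, -8.1]
finger_gap: 0.114
```

Call:
{"name": "jog_arm", "arguments": {
  "deltas": [
    [0, 0, 0.1, 0, 0, 0],
    [0, 0, 0, 0, 0, 0]
  ]
}}

```text
time_s: 22.25
tool_pos: [0.6879, 0.0661, 0.0477]
tool_rot: [2.225, 2.217, 0.0]
contact_force: [-1.9, 0.5, -3.0]
finger_gap: 0.116
```

Call:
{"name": "jog_arm", "arguments": {
  "deltas": [
    [0, 0, 0.1, 0, 0, 0],
    [0, 0, 0, 0, 0, 0]
  ]
}}

```text
time_s: 22.5
tool_pos: [0.6879, 0.0661, 0.0477]
tool_rot: [-2.225, -2.217, 0.0]
contact_force: [-4.8, 0.1, 2.6]
finger_gap: 0.113
```

Contact: the tray now carries the weight, so I'll open partway and rise.

Call:
{"name": "jog_arm", "arguments": {
  "deltas": [
    [0, 0, 0, 0, 0, 0],
    [0, 0, 0, 0, 0, 0],
    [0, 0, 0, 0, 0, 0],
    [0, 0, 0, 0, 0, 0]
  ],
  "claw": 0.45
}}

```text
time_s: 23.0
tool_pos: [0.6881, 0.066, 0.0461]
tool_rot: [2.225, 2.217, 0.001]
contact_force: [0.3, 0.1, 0.4]
finger_gap: 0.448
```

Call:
{"name": "jog_arm", "arguments": {
  "deltas": [
    [0, 0, -1, 0, 0, 0],
    [0, 0, -2.5, 0, 0, 0],
    [0, 0, -4, 0, 0, 0],
    [0, 0, -4, 0, 0, 0],
    [0, 0, -4, 0, 0, 0],
    [-5, 0, -2, 0, 0, 0],
    [-5, 0, 0, 0, 0, 0],
    [0, 0, 0, 0, 0, 0]
  ]
}}

```text
time_s: 24.0
tool_pos: [0.6876, -0.0374, 0.2222]
tool_rot: [2.229, 2.211, 0.001]
contact_force: [0.4, 0.4, 0.4]
finger_gap: 0.447
```

Run:
```python
from h import *
from bench import manip,optics
s=manip.sense(); print(s["tool_pos"],s["contact_force"],s["finger_gap"],s["time_s"])
w=optics.capture("wrist")["color"]; c=optics.capture("scene")["color"][130:370,160:480]
cv2.imwrite("pics/end.png",np.hstack([cv2.resize(w[:,:],(400,300)),cv2.resize(c,(400,300))]))
t=optics.capture("top"); red=masks(t["color"])[0]
for nm,(x,y) in dict(a=(485.7,225.7),b=(496.3,10.1),tray=(688,66)).items():
  for k in blobs(red,2,300):
    M=cv2.moments(k);q=ray(t,[[M['m10']/M['m00'],M['m01']/M['m00']]],.05)[0,:2]*1000-(x,y)
    if np.hypot(*q)<55: print("top",nm,np.round(q),np.degrees(np.arctan2(q[1],q[0])))
```

```text
[ 0.68755979 -0.03742942  0.22222059] [0.42019993 0.38613449 0.40934343] 0.4466840002269354 24.0
top a [-5. 37.] 97.88023780209684
```

View pics/end.png

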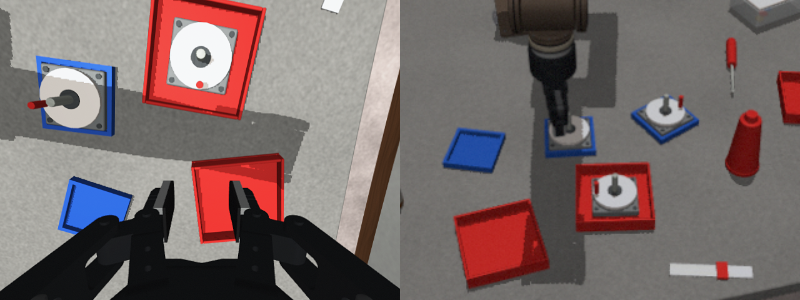

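The unit stands upright in the middle of the target tray. A and B sit in their nests with their pins turned, and nothing touches the robot. Handing in.

```bash
python3 -c "
from bench import order; print(order.finish_job())"
```

```text
the job is handed in; nothing more can be done
None
```

The dragging turntable was the one on the robot's right, which I took as C, and it now stands upright in the nearest red tray. I handed the job in after about 24 s on the robot's clock; no verdict was reported.

- **Finding it:** C pushed back with a steady 5 N or so after a small push, staying well under a sixth of a turn: about 20° at most under load, and about 10° measured afterwards. The other two showed only sensor noise.
- **Free ones:** B turned about +98° and A about -107°, both past the 86° needed.
- **Lift and placing:** I lifted C by its spindle. The wrist force read only a few newtons as it touched down, and it was released at (0.688, 0.066), where the tray's centre measured (0.688, 0.066).

**Last checks:** the pictures showed C inside the tray, A and B seated in their nests, and the cone and screwdriver looking unmoved. The oil bottle was out of frame in the final pictures, but the arm never came near enough to touch it. The force reading was near zero, with the gripper clear.

**Checks that fell short:**
- In the final top view only A's pin could be measured, at 98°, which agrees with the earlier reading. B's pin was confirmed in the final wrist picture only.
- During C's push the force reading also showed about 4–5 N upward, which I did not explain.

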